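Lift the impression tray's basket out of the ultrasonic cleaner and tip it to drain

ROBOT

A 7-joint arm with a two-finger parallel gripper is mounted at the origin on a cart in front of the work surface, level with it; the furniture and walls round the work are solid. World frame = base frame: x ahead of the robot, y to its left, z up, the work surface at z = 0. Lengths are in m, angles in rad, forces in N, time in s.
With the tool pointing down it reaches from about 0.425 to 0.875 m from the base axis. Payload 4.7 kg.
Tool frame: the origin (TCP) lies between the finger pads; the fingertips stand 14 mm ahead of it and the grasp point (between the pads) lies 5 mm behind it; z points along the fingers, y is the line along which they close (so a half turn about z gives the same grasp; the last joint's range is limited). The gripper opens to 87 mm and grips with 3 to 60 N. Pads are 19 mm wide; open, the fingers measure 117 mm over their backs; the gripper's body (75 mm by 190 mm) begins 51 mm behind the grasp point.
Start: joints at [1.211, 0.321, -0.07, 1.45, 0.023, 1.371, -0.057], TCP at [0.237, -0.605, 0.237] pointing down, gripper open.
Joint ranges: [-2.86, 2.86], [-0.3, 2.09], [-1.38, 1.24], [0.06, 2.45], [-1.56, 4.7], [0.09, 2.05], [-2.69, 2.69]. Speed limits (rad/s): [2.57, 2.57, 3.14, 3.14, 3.14, 3.14, 3.14].

INTERFACE

Orientations are given as a rotation vector (axis times angle).
In Python, from bench import get_state, get_image, camera_params, close_job gives the robot as it stands. The module is installed in compiled form; this text tells all that it offers.
- The arm moves only by the tool arm_command, never from a script. Its argument "motion" is a list of rows, each a list of 5 numbers: the finger opening in mm, from 0 to 87, then the shift along the tool's x, y, z in mm, then the turn about the tool's z in degrees. In form: [[gripper, x, y, z, spin], ...]. A call has 1 to 5 rows; each row is the pose to reach, as a shift and turn from the pose commanded when the call began, along the tool's axes at that moment; what a row does not reach only later rows make up. A row lasts 1/12 s, in which the tool goes at most 41.7 mm and 7.16 degrees, less where a joint would pass 70% of its speed; a pose out of reach is approached as far as the arm can. A call with a gripper value outside its range is refused whole. The fingers move at their own pace and stop on an object; "newtons" is the grip in N (left out, the last holds). Time passes only in rows, so rows that repeat a pose let the fingers close. It gives the time, the measured TCP pose, the force, the opening and the grip force at its end, in the units of the state.
- get_state(): the state, without advancing time (a new reading comes with each control period).
- get_image(name): name is "scene" or "top" or "wrist"; returns (picture, depth): 480x640x3 uint8, red, green, blue; 480x640 float32, m along the optical axis (not along the pixel's ray), 0 where there is no reading.
- camera_params(name): a dict with "intrinsics" (3x3 intrinsics, pixels), "extrinsics" (4x4, takes a point from camera to world coordinates). Camera axes: x right, y down, z forward; pixel columns grow to the right and rows downward; lengths in m; the calibration is good to about 2 mm. A picture is of the moment at which its call begins: read the wrist's pose just before it. camera_params takes no time and is no camera call; for the wrist camera it gives the pose at the moment of the call.
- close_job(): hands the job in; it is judged then, once.
The state is a dict: "time": time; "joint_positions": joint angles; "qd": joint speeds; "joint_torque": joint torques, N m; "position": TCP position; "tool_rot": TCP orientation; "ft_force": force on the tool from outside, world axes, zero at the start; "torque": the same for the moment, N m; "grip_width": opening from 0.0 (shut) to 1.0 (fully open); "grip_force": force on a finger pad.
Only numpy, scipy, OpenCV 4.12 (cv2) and the standard library are available. Lean on these libraries where they do the work, as an engineer would, in place of code of your own. Each camera call takes 0.05 s, during which the arm holds its last target. There are 200 camera calls.

TASK

Cleaning is over and the twin-tank ultrasonic cleaner has been drained. Take the wire basket in which the perforated impression tray lies (not the one with the brass articulator, which stays in its tank) by its handle, draw it straight up and level until it is clear of the tank, then tip it about half-way over (some 45 degrees, to any side) so that the water runs out of the tray back into the cleaner, without losing the tray. Finish while still holding the basket like that, tipped and still, over the cleaner and touching neither it nor the other basket.

Things in the scene. Friction and masses are not known exactly. Their poses are not given: they have to be found in the camera images.
- bath: Stainless twin-tank ultrasonic cleaner, a heavy fixed box 224 mm deep (x, from -125 to +99 mm), 276 mm wide (y), 105 mm high, turned by up to 0.3 rad. Origin on the bench, half-way between the two tanks; x points to its back, panel with two timer knobs on its front. The two tanks open in its deck at y = +66 and -66 mm, each 158 mm (x) by 104 mm (y), 83 mm deep.
- bath_deck (a point): Point on the cleaner's deck (flat top, 105 mm above the bench) half-way between its two tanks; axes as the cleaner's.
- basket_a: Steel-wire basket hanging in the tank at y = +66 mm: 150 mm (its x) by 96 mm (y) by 70 mm deep outside, 178 mm long over the two end lugs that rest on the deck, 4 mm of play all round in the tank, 0.22 to 0.37 kg. Fixed arched handle along its length. Origin at the centre of its underside, z is its upright.
- basket_a_grip (a point): Centre of the black grip sleeve on top of this basket's handle: 76 mm long (x), 16 mm wide (y), 20 mm high; pinch it across its width. It lies 130 mm above the basket's underside, 60 mm above its rim and, while it hangs in the tank, 60 mm above the deck. Axes as the basket's.
- basket_a_mid (a point): Centre of this basket, half-way up (35 mm above its underside, 95 mm below the centre of its grip sleeve).
- basket_b: The other basket, equal to the first, hanging in the tank at y = -66 mm.
- basket_b_grip (a point): Centre of the grip sleeve of the other basket, same sizes and axes.
- basket_b_mid (a point): Centre of the other basket, half-way up.
- tray_mid (a point): Middle, half-way up, of the steel impression tray: shallow perforated cup 66 x 76 mm, 17 mm high, with a flat perforated handle, 128 mm long over all (its x; cup toward +x), 45 g. It lies loose, cup up, on the floor of one of the two baskets, lengthwise; which one varies.
- articulator_mid (a point): Middle, half-way up, of a small brass hinge articulator (two bars with round plates), 87 x 66 x 62 mm, 0.19 kg, lying loose in the other basket. It and its basket stay in the tank.
There are look-alikes about, which are no part of the job. Leave any turquoise look-alike of the part that bears tray_mid alone.

How it is judged:
On the way:
1. the basket with the tray in it has been drawn up level (within 17 degrees), its underside clear above the deck (((x of tray_mid in the frame of basket_a_mid between -0.03 and 0.03 m and y of tray_mid in the frame of basket_a_mid between -0.03 and 0.03 m and z of tray_mid in the frame of basket_a_mid between -0.04 and 0.025 m and height (world z) of basket_a_mid above 0.141 m and angle between basket_a_mid's own z axis and vertical below 0.3 rad and contact force between basket_a and bath below 0.05 N) or (x of tray_mid in the frame of basket_b_mid between -0.03 and 0.03 m and y of tray_mid in the frame of basket_b_mid between -0.03 and 0.03 m and z of tray_mid in the frame of basket_b_mid between -0.04 and 0.025 m and height (world z) of basket_b_mid above 0.141 m and angle between basket_b_mid's own z axis and vertical below 0.3 rad and contact force between basket_b and bath below 0.05 N))), for 0.1 s.
At the end, for the whole second after the job is handed in: The basket holding the tray is in the fingers, still, tipped 25 to 65 degrees, its centre over the cleaner and at least 60 mm above the deck, touching neither cleaner nor the other basket; the tray lies inside it; the other basket hangs level in its tank with the articulator in it (((x of tray_mid in the frame of basket_a_mid between -0.03 and 0.03 m and y of tray_mid in the frame of basket_a_mid between -0.03 and 0.03 m and z of tray_mid in the frame of basket_a_mid between -0.04 and 0.025 m and height (world z) of basket_a_mid above 0.165 m and angle between basket_a_mid's own z axis and vertical between 0.44 and 1.13 rad and contact force between basket_a and bath below 0.05 N and contact force between basket_a and basket_b below 0.05 N and contact force between basket_a and the fingers above 1 N and linear speed of basket_a below 0.05 m/s and x of basket_a_mid in the frame of bath_deck between -0.12 and 0.12 m and y of basket_a_mid in the frame of bath_deck between -0.16 and 0.16 m and height (world z) of basket_b_mid below 0.085 m and angle between basket_b_mid's own z axis and vertical below 0.1 rad and distance between articulator_mid and basket_b_mid below 0.05 m) or (x of tray_mid in the frame of basket_b_mid between -0.03 and 0.03 m and y of tray_mid in the frame of basket_b_mid between -0.03 and 0.03 m and z of tray_mid in the frame of basket_b_mid between -0.04 and 0.025 m and height (world z) of basket_b_mid above 0.165 m and angle between basket_b_mid's own z axis and vertical between 0.44 and 1.13 rad and contact force between basket_b and bath below 0.05 N and contact force between basket_b and basket_a below 0.05 N and contact force between basket_b and the fingers above 1 N and linear speed of basket_b below 0.05 m/s and x of basket_b_mid in the frame of bath_deck between -0.12 and 0.12 m and y of basket_b_mid in the frame of bath_deck between -0.16 and 0.16 m and height (world z) of basket_a_mid below 0.085 m and angle between basket_a_mid's own z axis and vertical below 0.1 rad and distance between articulator_mid and basket_a_mid below 0.05 m))); the arm keeps its last pose, push and grip.
It fails at once if the articulator is shifted more than 40 mm or lifted out of its tank (distance of articulator_mid from where it was at the start of the episode above 0.04 m).
It also fails if it takes over 32 s, if anything falls off the work surface, if the arm or the gripper's body presses on something with over 40 N, if the wrist force passes 120 N, or if a joint passes its speed limit or range.

## Working session

There is one attempt and no reset: what is moved stays moved. The work goes in short steps, Python scripts to look and compute and a tool call to move; the robot and the scene stay as the last step left them, time stands still between calls to the robot, and variables do not carry over. Pictures are saved under pics/ and viewed, at most 10 in all, crops included, and the job is handed in when it is done.

Besides the shell and the picture viewer there is one more tool, called after "Emit:" as name(argument=value, ...) on one line, values as JSON. arm_command: Moves the arm, as the interface text tells. Its arguments: {"type":"object","properties":{"motion":{"type":"array"},"newtons":{"type":"number"}},"required":["motion"]}

```bash
mkdir -p pics; python3 - <<'E'
from bench import *
import cv2,numpy as np
for n in("scene","top"):
    im,d=get_image(n);p=camera_params(n)
    cv2.imwrite(f"pics/{n}0.png",im[...,::-1]);np.savez(f"{n}0.npz",im=im,d=d,K=p["intrinsics"],T=p["extrinsics"])
    print(n,np.round(p["intrinsics"],1).tolist(),np.round(p["extrinsics"],3).tolist())
print(get_state())
E
```

```text
scene [[593.1, 0.0, 318.9], [0.0, 593.1, 234.2], [0.0, 0.0, 1.0]] [[-0.82, -0.407, 0.402, 0.188], [-0.572, 0.581, -0.579, 0.502], [0.002, -0.705, -0.709, 0.721], [0.0, 0.0, 0.0, 1.0]]
top [[441.5, 0.0, 315.0], [0.0, 441.5, 239.3], [0.0, 0.0, 1.0]] [[0.01, -0.997, 0.077, 0.463], [-1.0, -0.01, -0.004, 0.017], [0.005, -0.077, -0.997, 0.987], [0.0, 0.0, 0.0, 1.0]]
{'time': 0.1, 'joint_positions': array([ 1.21111734,  0.32174508, -0.07005745,  1.45159309,  0.02263625,
        1.37079988, -0.05689364]), 'qd': array([ 0.00014636, -0.00181251,  0.00069018, -0.00259306,  0.00031769,
       -0.00045703, -0.00055111]), 'joint_torque': array([-5.04094041e-04, -4.92572057e+01, -4.06045401e-01, -3.13398314e+01,
       -6.41870778e-02,  3.95315664e-02,  7.69318126e-05]), 'position': array([ 0.23708778, -0.60469279,  0.235553  ]), 'tool_rot': array([-3.08521494e+00, -5.83428722e-01,  7.26983734e-04]), 'ft_force': array([ 0.16216666,  0.26537164, -1.18042107]), 'torque': array([-0.00832329,  0.02116812,  0.01098396]), 'grip_force': 0.0, 'grip_width': 0.9993595397863582}
```

View pics/scene0.png

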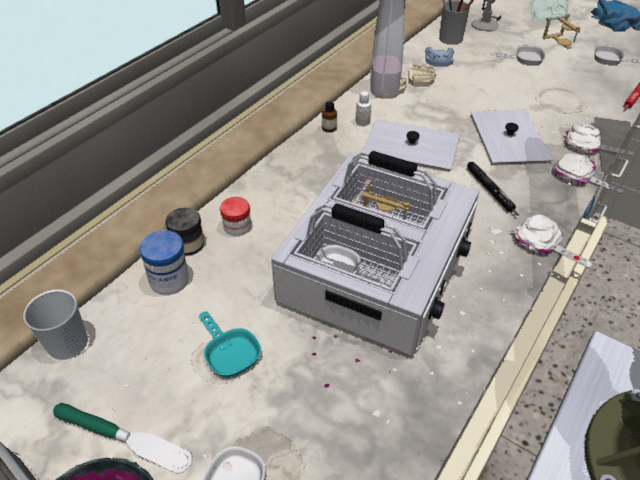

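View pics/top0.png

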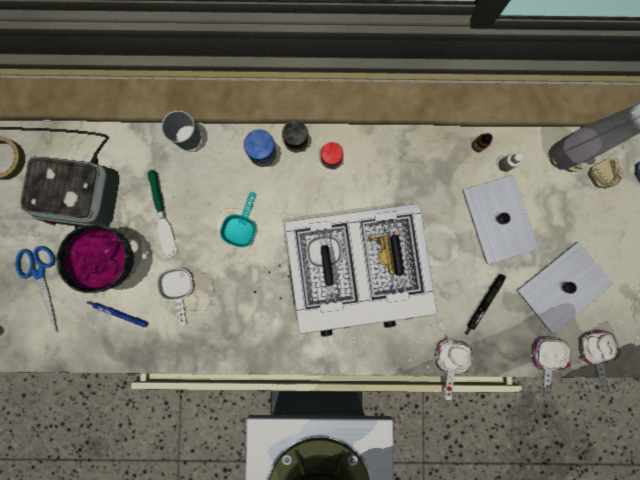

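The top view shows the cleaner around pixel (362, 268). The tray is in the left basket (basket_a, sleeve near (326, 265)) and the articulator is in the right one (sleeve near (397, 255)). The turquoise look-alike lies outside at (240, 225).

```bash
cat > h.py <<'E'
import numpy as np,cv2
from bench import *
from scipy.spatial.transform import Rotation as R
def cast(K,T,uv,z):
    r=T[:3,:3]@np.linalg.solve(K,[uv[0],uv[1],1]);o=T[:3,3];return o+r*(z-o[2])/r[2]
def cloud(d,K,T):
    v,u=np.indices(d.shape);P=np.stack([(u-K[0,2])/K[0,0]*d,(v-K[1,2])/K[1,1]*d,d],-1);return P@T[:3,:3].T+T[:3,3]
E
python3 - <<'E'
from h import *
f=np.load("top0.npz");im,d,K,T=[f[k] for k in("im","d","K","T")]
P=cloud(d,K,T)
m=((im.max(2)<60)&(P[...,2]>.14)&(d>0)).astype(np.uint8)
n,l,s,c=cv2.connectedComponentsWithStats(m)
for i in range(1,n):
    if s[i,4]<80 or not(200<c[i][0]<460 and 180<c[i][1]<340):continue
    vu=np.argwhere(l==i)[:,::-1].astype(np.float32)
    w=np.array([cast(K,T,p,.172)[:2] for p in vu]);r=cv2.minAreaRect((w*1000).astype(np.float32))
    print(c[i],s[i],"z",np.median(P[l==i][:,2]),r)
deck=((abs(P[...,2]-.105)<.006)&(d>0)).astype(np.uint8)
n,l,s,c=cv2.connectedComponentsWithStats(deck);i=1+np.argmax(s[1:,4])
w=np.array([cast(K,T,p,.105)[:2] for p in np.argwhere(l==i)[:,::-1]])
print("deck",cv2.minAreaRect((w*1000).astype(np.float32)))
E
```

```text
[396.80172414 254.64942529] [390 235  14  41 348] z 0.17421307893296534 ((498.8305969238281, -137.78817749023438), (74.58353424072266, 16.20486831665039), 8.26501178741455)
[326.79365079 265.04444444] [321 245  13  41 315] z 0.1746061894791 ((478.8793640136719, -9.010686874389648), (73.89374542236328, 15.527976036071777), 8.277790069580078)
deck ((476.0517883300781, -77.4761962890625), (223.52037048339844, 275.434326171875), 8.494264602661133)
```

```bash
cat > go.py <<'E'
from h import *
import sys
x,y,z,yaw=map(float,sys.argv[1:5]) # target TCP m, basket yaw deg
s=get_state();M=R.from_rotvec(s["tool_rot"]).as_matrix()
sh=M.T@(np.array([x,y,z])-s["position"])*1000
a=np.radians(yaw);t=M.T@np.array([-np.sin(a),np.cos(a),0]);sp=np.degrees(np.arctan2(-t[0],t[1]));sp=(sp+90)%180-90
print("shift",sh.round(1),"spin",sp.round(2),"toolz",M[:,2].round(3),"toolx",M[:,0].round(3),"q",s["joint_positions"].round(2),s["time"])
E
python3 go.py .479 -.01 .24 8.3
```

```text
shift [ 442.4 -465.3   -3.7] spin 13.12 toolz [-0.001  0.002 -1.   ] toolx [ 0.931  0.365 -0.   ] q [ 1.21  0.32 -0.07  1.45  0.02  1.37 -0.06] 0.1
```

Emit:
arm_command(motion=[[87,28,-29,0,3],[87,56,-58,0,6],[87,84,-87,0,9],[87,112,-116,0,12],[87,140,-145,0,13]])

```text
time: 0.52
position: [0.3149, -0.417, 0.236]
tool_rot: [-3.133, -0.226, 0.001]
ft_force: [0.3, -1.0, 0.5]
grip_width: 0.998
grip_force: 0.0
```

```bash
python3 go.py .479 -.01 .24 8.3
```

```text
shift [ 220.9 -379.1   -3.9] spin -0.03 toolz [-0.001  0.001 -1.   ] toolx [ 0.99   0.144 -0.   ] q [ 1.03  0.06 -0.16  1.76  0.01  1.32 -0.56] 0.5167
```

Emit:
arm_command(motion=[[87,20,-35,0,0],[87,40,-70,0,0],[87,60,-105,0,0],[87,80,-140,0,0],[87,100,-175,0,0]])

```text
time: 0.93
position: [0.3881, -0.2292, 0.2363]
tool_rot: [3.133, 0.23, -0.001]
ft_force: [0.9, -0.0, 0.2]
grip_width: 1.003
grip_force: 0.0
```

Emit:
arm_command(motion=[[87,20,-35,0,0],[87,40,-70,0,0],[87,60,-105,0,0],[87,80,-140,0,0],[87,95,-165,0,0]])

```text
time: 1.35
position: [0.4583, -0.0501, 0.2366]
tool_rot: [-3.132, -0.236, -0.001]
ft_force: [0.6, 0.2, -0.1]
grip_width: 1.001
grip_force: 0.0
```

```bash
python3 go.py .479 -.01 .24 8.3
```

```text
shift [ 26.5 -36.6  -3.4] spin 0.31 toolz [ 0.  0. -1.] toolx [0.989 0.15  0.001] q [ 0.68 -0.07 -0.6   1.88 -0.04  1.32 -1.32] 1.35
```

Emit:
arm_command(motion=[[87,14,-18,0,0],[87,26,-34,0,0],[87,26,-34,0,0]])

```text
time: 1.6
position: [0.4796, -0.0119, 0.2365]
tool_rot: [-3.13, -0.241, -0.001]
ft_force: [-0.6, -0.9, 0.0]
grip_width: 1.001
grip_force: 0.0
```

```bash
cat > look.py <<'E'
from h import *
import sys
p=camera_params("wrist");im,d=get_image("wrist");K,T=p["intrinsics"],p["extrinsics"]
cv2.imwrite(f"pics/{sys.argv[1]}.png",im[...,::-1])
P=cloud(d,K,T)
m=((im.max(2)<60)&(abs(P[...,2]-.168)<.016)&(d>0)).astype(np.uint8)
n,l,s,c=cv2.connectedComponentsWithStats(m)
for i in range(1,n):
    if s[i,4]<300:continue
    w=P[(l==i)&(abs(P[...,2]-.173)<.006)][:,:2]
    if len(w)>50:print(c[i],s[i],cv2.minAreaRect((w*1000).astype(np.float32)))
E
python3 look.py w1; python3 go.py .479 -.01 .24 8.3
```

```text
[526.19219766 260.59245774] [ 500  202   55  115 3845] ((504.4224853515625, -136.36752319335938), (70.38642120361328, 15.734663963317871), 7.823298454284668)
[305.08223684 264.47697368] [ 292  204   28  122 3040] ((482.0431823730469, -6.874933242797852), (74.0784683227539, 15.960393905639648), 8.460662841796875)
shift [ 0.9 -4.3 -3.7] spin 0.38 toolz [-0.001  0.001 -1.   ] toolx [ 0.989  0.151 -0.   ] q [ 0.64 -0.02 -0.65  1.84 -0.02  1.32 -1.42] 1.65
```

View pics/w1.png

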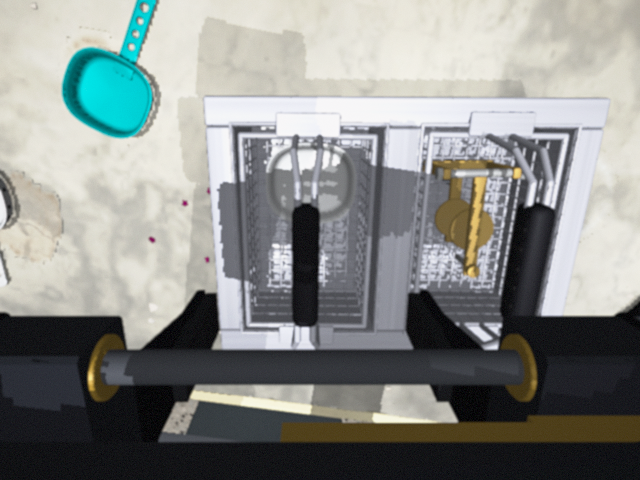

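The wrist view shows the sleeve of the tray basket at pixel (305, 264), between the open fingers (about 200 to 415). Its centre comes out near (0.4805, -0.008).

```bash
python3 go.py .4805 -.008 .160 8.3
```

```text
shift [ 2.7 -6.  76.3] spin 0.38 toolz [-0.001  0.001 -1.   ] toolx [ 0.989  0.151 -0.   ] q [ 0.64 -0.02 -0.65  1.84 -0.02  1.32 -1.42] 1.65
```

Emit:
arm_command(motion=[[87,3,-5,20,0.4],[87,3,-5,40,0.4],[87,3,-5,60,0.4],[87,3,-5,76,0.4],[87,3,-5,76,0.4]])

```text
time: 2.07
position: [0.4778, -0.0127, 0.1571]
tool_rot: [-3.133, -0.217, 0.011]
ft_force: [-1.1, 0.8, -0.1]
grip_width: 1.004
grip_force: 0.0
```

Emit:
arm_command(motion=[[10,0,0,0,0],[10,0,0,0,0],[10,0,0,0,0],[10,0,0,0,0],[10,0,0,0,0]], newtons=40)

```text
time: 2.48
position: [0.4814, -0.0115, 0.1614]
tool_rot: [3.133, 0.219, 0.002]
ft_force: [-0.9, -0.5, -0.4]
grip_width: 0.707
grip_force: 0.0
```

Emit:
arm_command(motion=[[10,0,0,0,0],[10,0,0,0,0],[10,0,0,0,0],[10,0,0,0,0]])

```text
time: 2.82
position: [0.4808, -0.0113, 0.1606]
tool_rot: [3.134, 0.22, 0.0]
ft_force: [0.3, 0.3, 0.4]
grip_width: 0.4
grip_force: 0.0
```

```bash
python3 go.py .4805 -.008 .160 8.3
```

```text
shift [ 0.1 -3.3  0.6] spin -0.28 toolz [ 0. -0. -1.] toolx [0.99 0.14 0.  ] q [ 0.62  0.05 -0.66  1.94  0.03  1.17 -1.48] 2.8167
```

Emit:
arm_command(motion=[[10,0,-3,0,0],[10,0,-3,0,0],[10,0,-3,0,0],[10,0,-3,0,0],[10,0,-3,0,0]])

```text
time: 3.23
position: [0.4804, -0.0079, 0.1605]
tool_rot: [-3.133, -0.22, 0.0]
ft_force: [-0.5, 1.0, 1.3]
grip_width: 0.181
grip_force: 40.0
```

Emit:
arm_command(motion=[[10,0,0,-5,0],[10,0,0,-15,0],[10,0,0,-25,0],[10,0,0,-35,0],[10,0,0,-45,0]])

```text
time: 3.65
position: [0.4806, -0.0084, 0.2069]
tool_rot: [3.133, 0.219, 0.001]
ft_force: [-0.1, -0.6, -3.1]
grip_width: 0.184
grip_force: 40.0
```

Emit:
arm_command(motion=[[10,0,0,-10,0],[10,0,0,-20,0],[10,0,0,-30,0],[10,0,0,-40,0],[10,0,0,-45,0]])

```text
time: 4.07
position: [0.481, -0.0083, 0.2523]
tool_rot: [3.133, 0.22, 0.003]
ft_force: [1.0, -0.1, -3.2]
grip_width: 0.178
grip_force: 40.0
```

Emit:
arm_command(motion=[[10,0,0,0,0],[10,0,0,0,0],[10,0,0,0,0]], newtons=40)

```text
time: 4.32
position: [0.48, -0.0084, 0.2499]
tool_rot: [-3.134, -0.22, 0.002]
ft_force: [-0.7, 0.3, -3.7]
grip_width: 0.178
grip_force: 40.0
```

```bash
python3 go.py .4805 -.008 .250 8.3; python3 - <<'E'
from h import *
im,d=get_image("scene");cv2.imwrite("pics/s1.png",im[100:400,200:560,::-1])
E
```

```text
shift [ 0.6 -0.3 -0.1] spin -0.28 toolz [-0.001  0.    -1.   ] toolx [ 0.99   0.139 -0.001] q [ 0.63 -0.03 -0.65  1.82 -0.02  1.35 -1.44] 4.3167
```

View pics/s1.png

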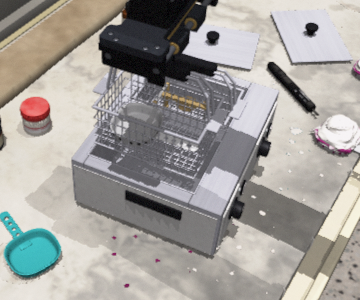

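The scene view shows the basket level, clear of the deck (its underside about 20 mm above it), with the tray inside. The moves offer no tilt. So I'll dip its lower end slightly into the tank and move toward the back, letting the tank's rear edge swing the basket about the pads.

Emit:
arm_command(motion=[[10,1,0,10,0],[10,1,0,20,0],[10,1,0,28,0],[10,1,0,32,0],[10,1,0,32,0]])

```text
time: 4.78
position: [0.4802, -0.0082, 0.2166]
tool_rot: [-3.133, -0.22, 0.005]
ft_force: [-0.7, 0.1, -2.7]
grip_width: 0.177
grip_force: 40.0
```

Emit:
arm_command(motion=[[10,5,0,0,0],[10,11,0,0,0],[10,17,0,0,0],[10,23,0,0,0],[10,29,0,0,0]], newtons=20)

```text
time: 5.2
position: [0.5107, -0.0041, 0.2189]
tool_rot: [3.134, 0.22, -0.0]
ft_force: [-4.5, -1.3, 0.1]
grip_width: 0.182
grip_force: 20.0
```

```bash
python3 go.py .5097 -.004 .218 8.3; python3 - <<'E'
from h import *
print(get_state()["ft_force"])
im,d=get_image("scene");cv2.imwrite("pics/s2.png",im[100:400,200:560,::-1])
E
```

```text
shift [-1.  -0.3  0.9] spin -0.28 toolz [-0. -0. -1.] toolx [ 0.99   0.139 -0.   ] q [ 0.61  0.07 -0.67  1.8   0.05  1.29 -1.51] 5.2
[-4.50152624 -1.26707013  0.05069396]
```

View pics/s2.png

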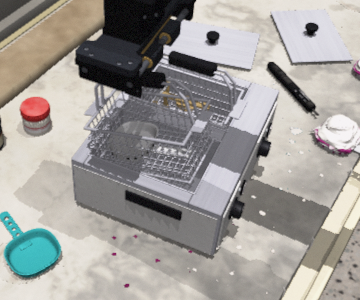

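The basket is tipping at the tank's rear edge with only about 4.5 N of contact force, and the tray is still inside. I'll carry on.

Emit:
arm_command(motion=[[10,6,0,0,0],[10,12,0,0,0],[10,18,0,0,0],[10,24,0,0,0],[10,30,0,0,0]])

```text
time: 5.67
position: [0.5408, 0.0002, 0.2192]
tool_rot: [3.134, 0.219, 0.002]
ft_force: [-4.1, -0.2, 5.2]
grip_width: 0.178
grip_force: 20.0
```

Emit:
arm_command(motion=[[10,6,0,0,0],[10,12,0,0,0],[10,18,0,0,0],[10,24,0,0,0],[10,30,0,0,0]])

```text
time: 6.08
position: [0.5703, 0.0046, 0.2187]
tool_rot: [-3.133, -0.22, -0.001]
ft_force: [-3.9, -0.5, 1.5]
grip_width: 0.182
grip_force: 20.0
```

```bash
python3 go.py .568 .004 .218 8.3; python3 - <<'E'
from h import *
print(get_state()["ft_force"])
im,d=get_image("scene");cv2.imwrite("pics/s3.png",im[100:400,200:560,::-1])
E
```

```text
shift [-2.4  0.3  0.7] spin -0.28 toolz [ 0.  0. -1.] toolx [0.99 0.14 0.  ] q [ 0.54  0.22 -0.68  1.66  0.14  1.31 -1.59] 6.0833
[-3.86207444 -0.54757581  1.47871759]
```

View pics/s3.png

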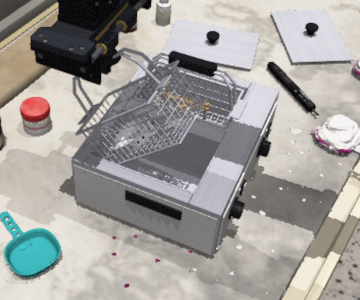

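Emit:
arm_command(motion=[[10,0,0,0,0],[10,0,0,0,0],[10,0,0,0,0],[10,0,0,-3,0],[10,0,0,-8,0]], newtons=60)

```text
time: 6.55
position: [0.569, 0.0038, 0.2255]
tool_rot: [3.134, 0.219, -0.002]
ft_force: [-0.5, 0.2, -2.7]
grip_width: 0.176
grip_force: 60.0
```

Emit:
arm_command(motion=[[10,0,0,-8,0],[10,0,0,-16,0],[10,0,0,-24,0],[10,0,0,-32,0],[10,0,0,-40,0]])

```text
time: 6.97
position: [0.5697, 0.0042, 0.2677]
tool_rot: [3.134, 0.22, 0.001]
ft_force: [0.2, -0.0, -3.3]
grip_width: 0.18
grip_force: 60.0
```

Emit:
arm_command(motion=[[10,-4,0,-8,0],[10,-8,0,-16,0],[10,-12,0,-24,0],[10,-16,0,-30,0],[10,-16,0,-32,0]])

```text
time: 7.38
position: [0.5533, 0.0019, 0.3001]
tool_rot: [3.133, 0.219, 0.002]
ft_force: [0.1, 0.1, -2.6]
grip_width: 0.175
grip_force: 60.0
```

Emit:
arm_command(motion=[[10,0,0,0,0],[10,0,0,0,0],[10,0,0,0,0],[10,0,0,0,0],[10,0,0,0,0]])

```text
time: 7.8
position: [0.5536, 0.002, 0.298]
tool_rot: [-3.134, -0.22, 0.001]
ft_force: [-0.1, -0.2, -3.2]
grip_width: 0.181
grip_force: 60.0
```

```bash
python3 - <<'E'
from h import *
s=get_state();print(s["position"],s["ft_force"],s["grip_force"],s["time"])
im,d=get_image("scene");cv2.imwrite("pics/s4.png",cv2.resize(im[60:400,200:560,::-1],None,fx=1.6,fy=1.6))
p=camera_params("scene");P=cloud(d,p["intrinsics"],p["extrinsics"])
# points in bath axes relative to the grip, above deck
a=np.radians(8.3);g=s["position"];D=P-g;X=D@[np.cos(a),np.sin(a),0];Y=D@[-np.sin(a),np.cos(a),0];Z=D[...,2]-.005
m=(d>0)&(P[...,2]>.12)&(abs(Y)<.06)&(Z<-.03)&(abs(X)<.2)
np.savez("s4.npz",X=X,Y=Y,Z=Z,m=m)
print(cv2.minAreaRect(np.stack([X[m],Z[m]],1).astype(np.float32)*1000),m.sum())
pl=np.full((300,400,3),255,np.uint8)
for x,z in zip(X[m],Z[m]): cv2.circle(pl,(int(200+x*1000),int(50-z*1000)),1,(0,0,0),-1)
cv2.imwrite("pics/prof.png",pl)
E
```

```text
[0.55356028 0.00199664 0.29801307] [-0.08856352 -0.16139883 -3.2296876 ] 59.996736953035 7.8
((-54.419090270996094, -86.85829162597656), (113.53250122070312, 181.77059936523438), 89.70028686523438) 5008
```

View pics/s4.png

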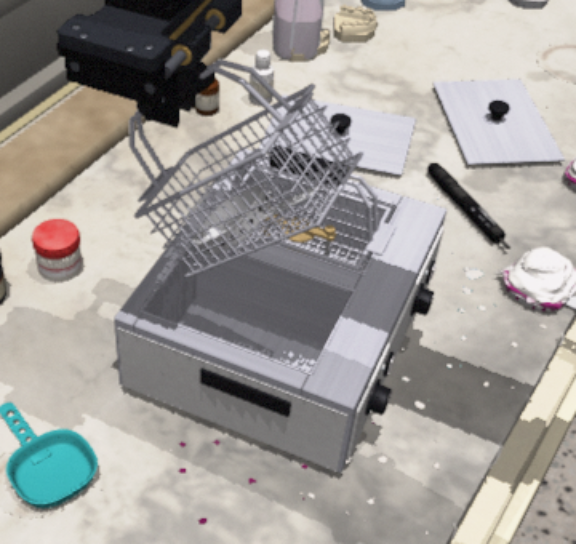

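View pics/prof.png

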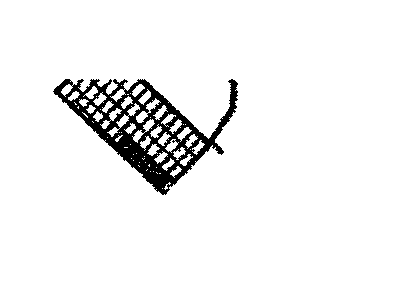

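The profile shows the basket tipped about 44° with the tray on its floor. Its lowest corner is about 55 mm above the deck, its centre is over the cleaner, and the other basket and the articulator are still in place. I'm handing in the job.

```bash
python3 -c "
from bench import *
print(close_job())"
```

```text
the job is handed in; nothing more can be done
None
```

I drew the tray basket up level, tipped it to about 44° with the tray still inside, and handed the job in with the arm holding it still over the cleaner, clear of the cleaner and of the other basket; no verdict came back.

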